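# Feel a disc diode into the tester's nest and start the test

## Robot

A 7-joint arm with a two-finger parallel gripper is mounted at the origin on the work surface. World frame = base frame: x ahead of the robot, y to its left, z up, the work surface at z = 0. Lengths are in m, angles in rad, forces in N, time in s.
With the tool pointing down it reaches from about 0.4 to 0.875 m from the base axis. Payload 19.3 kg.
Tool frame: the origin (TCP) lies midway between the tips of the shut fingers; the grasp point (between the pads) lies pinch_z behind it (pinch_z is the distance from the TCP to the grasp point, in m); z points along the fingers, x is the direction in which the jaws open and shut, and the axes are right-handed (so a half turn about z gives the same grasp; the last joint's range is limited). The gripper opens to 85 mm and grips with 20 to 120 N. Pads are 22 mm wide; open, the fingers measure 114 mm over their backs; the gripper's body (76 mm by 85 mm) begins 54 mm behind the grasp point. The pads swing forward as they close: fully open they stand 13 mm farther back than shut.
Start: joints at [1.188, 0.521, -0.036, 1.599, 0.021, 1.021, -0.113], TCP at [0.192, -0.595, 0.206] pointing down, gripper open.
Joint ranges: [-2.91, 2.91], [-0.3, 2.13], [-1.5, 1.42], [0.17, 2.43], [-1.26, 4.41], [0.16, 1.93], [-2.52, 2.52]. Speed limits (rad/s): [1.89, 1.89, 2.39, 2.39, 3.01, 3.01, 3.01].

## Interface

Orientations are given as a unit quaternion [w, x, y, z].
In Python, from station import * gives the robot as it stands. The module is installed in compiled form; this text tells all that it offers.
- The arm moves only by the tool move_arm, never from a script. Its argument "deltas" is one flat list of numbers, 5 for each row, row after row: the gripper command: -1 is shut, 1 is fully open, values between are in proportion, then the shift along the tool's x, y, z in cm, then the turn about the tool's z in degrees. In form: [claw, tx, ty, tz, turn, claw, tx, ty, tz, turn, ...]. A call has 1 to 10 rows; each row is the pose to reach, as a shift and turn from the pose measured when the call began, along the tool's axes at that moment; what a row does not reach only later rows make up. A row lasts 1/8 s, in which the tool goes at most 62.5 mm and 10.7 degrees, less where a joint would pass 70% of its speed; a pose out of reach is approached as far as the arm can. A call with a gripper value outside its range is refused whole. The fingers move at their own pace and stop on an object; "force" is the grip in N (left out, the last holds). Time passes only in rows, so rows that repeat a pose let the fingers close. It gives the time, the measured TCP pose, the force and the opening at its end, in the units of the state.
- state(): the state, without advancing time (a new reading comes with each control period).
- snapshot(name): name is "side" or "top" or "wrist"; returns a dict with "frame" (384x512x3 uint8, red, green, blue), "fx", "fy", "cx", "cy" (pixels), "k1" (the pictures are not rectified: a ray, as slopes to the right and down, at radius r is drawn at 1 + k1 r^2 times it, then the intrinsics apply), "T" (4x4, takes a point from camera to world coordinates); the wrist camera has in their place "mount" (4x4, takes a point from camera to tool coordinates, whose origin is the TCP and whose axes are the tool frame's). Camera axes: x right, y down, z forward; pixel columns grow to the right and rows downward; lengths in m; the calibration is good to about 2 mm. A picture is of the moment at which its call begins: read the wrist's pose just before it. There is no depth.
- sign_off(): hands the job in, once; it reports no verdict.
The state is a dict: "time_s": time; "joint_positions": joint angles; "joint_velocities": joint speeds; "joint_efforts": joint torques, N m; "tcp_pos": TCP position; "orientation": TCP orientation; "force": force on the tool from outside, world axes, zero at the start; "ft_torque": the same for the moment, N m; "opening": finger opening in m.
Only numpy, scipy, OpenCV 4.12 (cv2) and the standard library are available. Lean on these libraries where they do the work, as an engineer would, in place of code of your own. Each camera call takes 0.05 s, during which the arm holds its last target.

## Task

Slide the white ceramic disc diode along the tester's nest plate, without lifting it off the plate, until it drops into the shallow round pocket and lies flat and fully home. Do it gently: never press or shove it against the tester with more than 20 N. Only then press the green test button all the way down and let it go, leaving the disc home and the screwdriver, jar and parts bin where they are.

Things in the scene. Friction and masses are not known exactly. Their poses are not given: they have to be found in the camera images.
- tester: Fixed low box 300 (x) x 200 (y) x 40 mm; origin at the centre of its underside on the table, x along its length away from the loading end, z up. Its flat top, 40 mm above the origin, has black side panels (|y| over 46 mm) and, flush between them, an aluminium nest plate, solid and level from x = -100 to +100 mm but for one pocket; beyond its ends lie slot gaps 10 mm deep
- pocket_zone (a point): Middle of the stretch, at plate height, where the pocket may be: tester x = +40, y = 0 mm. The round pocket, 45 mm in diameter, 4 mm deep, with a chamfered rim and a copper floor, is centred on the tester's line y = 0 at an unknown x between +20 and +60 mm (the plate is clamped anywhere in its slot; it does not move in use)
- puck: White ceramic disc diode, 42 mm diameter, 14 mm thick, 65 to 125 g, dark steel faces; origin at the centre of its underside, z its axis. Starts loose on the nest plate near its -x end, its origin 40 mm above the tester's; home in the pocket 36 mm, 10 mm of it standing proud. Slides at under 2 N, tips in roughly 8 mm before the pocket's centre and, pushed on, falls flat against the far wall
- test_button (a joint): Green spring push button, 24 mm across, in a black housing on the side panel; value is its travel downwards in m: 0 released, 0.006 fully down, which takes 5 N
- test_button_top (a point): Centre of the top face of the green button, on the tester at x = +20, y = -78 mm; moves down with it
- screwdriver: Loose screwdriver with an orange handle, 180 mm long, lying beside the tester; leave alone
- jar: Loose amber jar with a blue cap, 56 mm in diameter, 70 mm tall, beside the tester; origin at its underside; leave alone
- parts_bin: Loose blue open bin 90 x 110 x 50 mm beside the tester; origin at its underside; leave alone

How it is judged:
By the outcome, as a careful person would: the job done as asked, in the order asked, and still so for the second after the job is handed in, with the robot touching nothing.
It also fails if it takes over 45 s, if anything falls off the work surface, if the arm or the gripper's body presses on something with over 40 N, if the wrist force passes 120 N, or if a joint passes its speed limit or range.

## Working session

There is one attempt and no reset: what is moved stays moved. The work goes in short steps, Python scripts to look and compute and a tool call to move; the robot and the scene stay as the last step left them, time stands still between calls to the robot, and variables do not carry over. Pictures are saved under pics/ and viewed, and the job is handed in when it is done.

Besides the shell and the picture viewer there is one more tool, called after "Emit:" by a JSON object that holds its "op" and its "data". move_arm: Moves the arm, as the interface text tells. Its arguments: {"type":"object","properties":{"deltas":{"type":"array","items":{"type":"number"}},"force":{"type":"number"}},"required":["deltas"]}

```bash
mkdir -p pics; cat > h.py <<'E'
from station import *
import numpy as np, cv2
from scipy.spatial.transform import Rotation as R
def rot(q): return R.from_quat([q[1],q[2],q[3],q[0]]).as_matrix()
def tcpT(s):
    T=np.eye(4);T[:3,:3]=rot(s["orientation"]);T[:3,3]=s["tcp_pos"];return T
def shot(name,fn=None):
    s=state();d=snapshot(name)
    d["W"]=tcpT(s)@np.array(d["mount"]) if "mount" in d else np.array(d["T"])
    if fn: cv2.imwrite("pics/"+fn,d["frame"][:,:,::-1])
    return d
def ray(d,uv):
    x=(uv[0]-d["cx"])/d["fx"];y=(uv[1]-d["cy"])/d["fy"]
    K=np.array([[d["fx"],0,d["cx"]],[0,d["fy"],d["cy"]],[0,0,1.]])
    p=np.array([x,y]);u=p.copy()
    for _ in range(50): u=p/(1+d["k1"]*(u@u))
    v=d["W"][:3,:3]@np.array([u[0],u[1],1]);return d["W"][:3,3],v
def onz(d,uv,z):
    o,v=ray(d,uv);return o+v*(z-o[2])/v[2]
def proj(d,p):
    c=np.linalg.inv(d["W"])@np.append(p,1);u=c[:2]/c[2];u=u*(1+d["k1"]*(u@u))
    return np.array([d["fx"]*u[0]+d["cx"],d["fy"]*u[1]+d["cy"]])
E
python3 - <<'E'
from h import *
s=state();print(s)
try: print(pinch_z)
except Exception as e: print(e)
for n in["side","top","wrist"]:
    d=shot(n,n+"0.png");print(n,d["fx"],d["cx"],d["cy"],d["k1"],np.round(d["W"],3).tolist(), np.round(d.get("mount",0),3).tolist())
print(rot(s["orientation"]).round(3))
E
```

```text
{'time_s': 0.0, 'joint_positions': array([ 1.18779745,  0.52199597, -0.03631329,  1.59998385,  0.02121972,
        1.02112302, -0.11281608]), 'joint_velocities': array([-0.00082317, -0.00087046, -0.0006975 , -0.00173124, -0.00046403,
        0.00023491,  0.00076085]), 'joint_efforts': array([-3.73615912e-04, -9.27118492e+01,  1.97969556e+00, -3.69931591e+01,
        1.78156426e-02,  8.20640184e-03,  3.43261991e-05]), 'tcp_pos': array([ 0.19216496, -0.59434533,  0.20524582]), 'orientation': array([-2.87143569e-04,  8.08608512e-01, -5.88346801e-01, -4.83548203e-04]), 'force': array([ 0.03878568, -0.65858483, -0.34083665]), 'ft_torque': array([-0.01767584,  0.01327856,  0.03145264]), 'opening': 0.08543997265406125}
0.0187
side 349.4668758364637 256.2523284850489 191.45544057460816 -0.09214651458750742 [[0.938, -0.233, 0.255, 0.438], [-0.345, -0.649, 0.678, -0.442], [0.007, -0.724, -0.69, 0.576], [0.0, 0.0, 0.0, 1.0]] 0
top 372.3940937429563 252.81132424256984 192.2634600218117 -0.1152324283777926 [[0.001, -0.998, 0.063, 0.551], [-1.0, -0.0, 0.012, 0.038], [-0.012, -0.063, -0.998, 1.071], [0.0, 0.0, 0.0, 1.0]] 0
wrist 317.5770099326708 252.11816746075576 190.92542484640325 -0.06928022580255697 [[0.309, -0.917, -0.254, 0.255], [-0.951, -0.298, -0.08, -0.574], [-0.002, 0.266, -0.964, 0.372], [0.0, 0.0, 0.0, 1.0]] [[1.0, 0.002, -0.001, 0.0], [-0.001, 0.964, 0.266, -0.066], [0.001, -0.266, 0.964, -0.167], [0.0, 0.0, 0.0, 1.0]]
[[ 0.308 -0.951 -0.   ]
 [-0.951 -0.308  0.001]
 [-0.001  0.    -1.   ]]
```

View pics/top0.png

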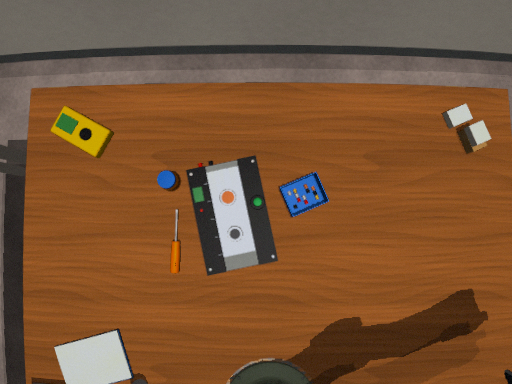

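View pics/side0.png

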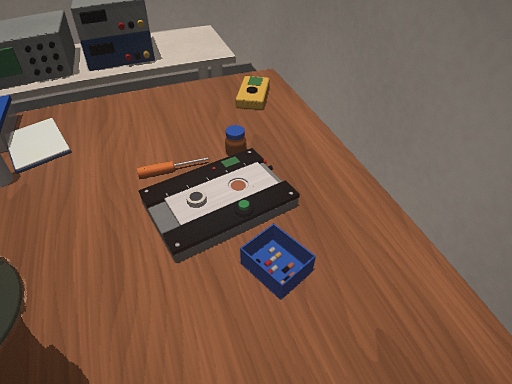

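View pics/wrist0.png

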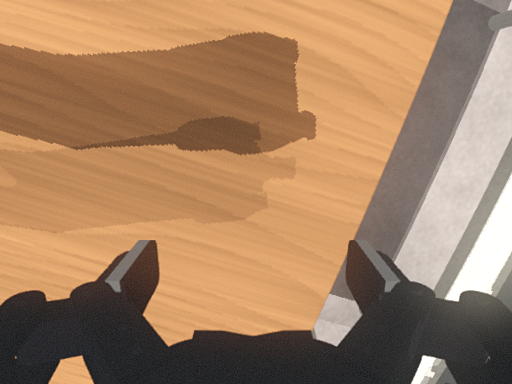

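The top view shows the tester centred near (232,215), the puck at (235,233), the pocket at (228,198) and the button at (257,202). The jar is at (167,180), the screwdriver at (176,245) and the bin at (303,194).

```bash
cat > meas.py <<'E'
from h import *
def blobs(mask,amin=8):
    n,l,st,c=cv2.connectedComponentsWithStats(mask.astype(np.uint8))
    return [(c[i],st[i]) for i in range(1,n) if st[i,4]>=amin]
def masks(f):
    h=cv2.cvtColor(f,cv2.COLOR_RGB2HSV);H,S,V=[h[...,i].astype(int) for i in range(3)]
    return dict(copper=((H<12)|(H>172))&(S>110)&(V>110),green=(H>55)&(H<85)&(S>120)&(V>80),white=(S<40)&(V>185),dark=(S<60)&(V<110))
E
python3 - <<'E'
from meas import *
for n,z0 in(("top",.04),("side",.04)):
    d=shot(n);m=masks(d["frame"])
    win=(slice(150,280),slice(180,285)) if n=="top" else (slice(145,265),slice(130,305))
    for k in["copper","green","dark","white"]:
        mm=np.zeros((384,512),bool);mm[win]=m[k][win]
        for c,st in blobs(mm,12):
            print(n,k,c.round(1),st[:5],onz(d,c,.036 if k=="copper" else .054 if k=="dark" else .04).round(4))
    f=d["frame"][win];cv2.imwrite(f"pics/{n}z.png",cv2.resize(f,None,fx=4.5,fy=4.5,interpolation=cv2.INTER_NEAREST)[:,:,::-1])
E
```

```text
top copper [199.8 164.2] [198 162   5   5  20] [0.6954 0.2006 0.036 ]
top copper [227.4 196.7] [222 191  12  12 106] [0.6041 0.122  0.036 ]
top green [197.7 194.1] [193 187  11  15 116] [0.6111 0.2049 0.04  ]
top green [257.1 201.5] [253 198   9   8  58] [0.5906 0.0393 0.04  ]
top dark [256.6 210.1] [ 236  156   41  109 1932] [0.5666 0.0408 0.054 ]
top dark [206.9 223.3] [ 187  167   40  108 1817] [0.5305 0.1764 0.054 ]
top dark [234.6 233.4] [230 229  10  10  68] [0.503  0.1006 0.054 ]
top white [230.5 211.3] [ 207  167   48   90 2412] [0.5634 0.1131 0.04  ]
side copper [206.1 199. ] [ 130  145  175  120 8021] [0.526 0.103 0.036]
side copper [237.8 184.9] [231 180  15  10 112] [0.6056 0.1233 0.036 ]
side copper [268.  262.1] [265 260   7   5  23] [ 0.5926 -0.0971  0.036 ]
side green [243.4 203.1] [239 200  10   7  59] [0.5978 0.0598 0.04  ]
side dark [210.8 171.6] [164 149  99  47 841] [0.5554 0.1683 0.054 ]
side dark [228.2 220.2] [ 141  181  158   82 3576] [0.5497 0.0118 0.054 ]
side dark [154.8 184.6] [147 182  16   6  17] [0.4266 0.1678 0.054 ]
side dark [195.5 196. ] [190 192  12   9  87] [0.5039 0.1017 0.054 ]
side dark [163.7 196.6] [161 194   6   6  12] [0.439  0.1229 0.054 ]
side dark [197.  203.8] [187 197  20  11  82] [0.5016 0.0777 0.054 ]
side white [219.8 192.1] [ 165  162  113   63 2543] [0.5595 0.1101 0.04  ]
```

View pics/topz.png

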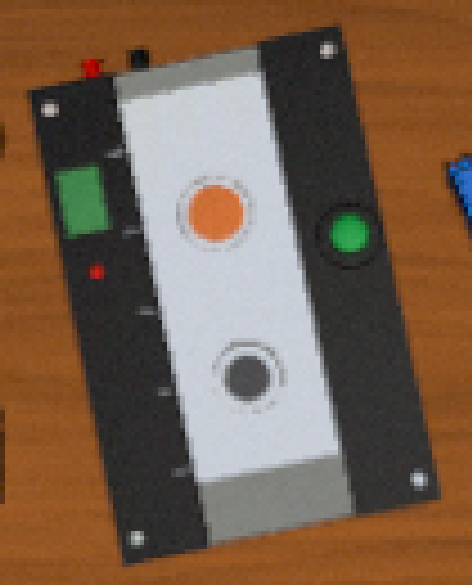

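View pics/sidez.png

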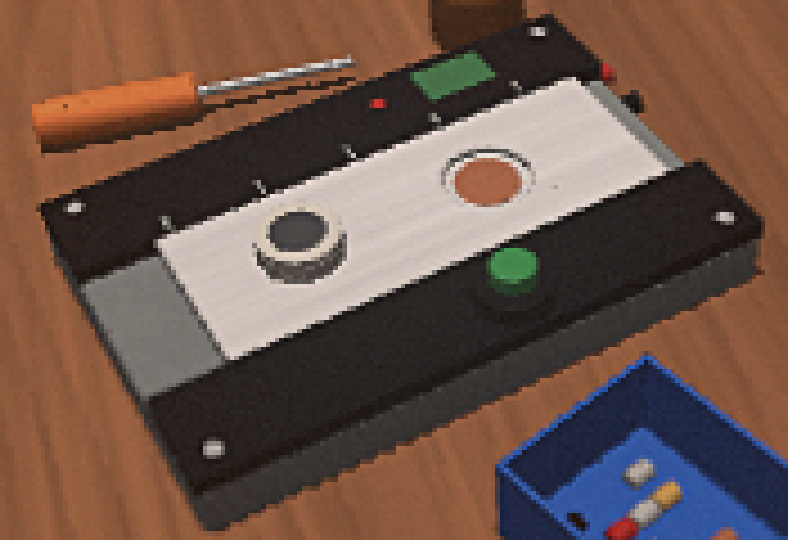

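```bash
python3 - <<'E'
from meas import *
d=shot("top");e=shot("side")
sc=[onz(d,((x+.5)/4.5-.5+180,(y+.5)/4.5-.5+150),.04)[:2] for x,y in((50,109),(328,50),(419,479),(137,538))]
ss=[onz(e,((x+.5)/4.5-.5+130,(y+.5)/4.5-.5+145),.04)[:2] for x,y in((538,32),(725,217),(213,448),(74,208))]
for s in(sc,ss):
    s=np.array(s);print(s.round(4).tolist());print("ctr",s.mean(0),"ang",np.degrees(np.arctan2(*((s[0]+s[1]-s[2]-s[3])[::-1]))), np.degrees(np.arctan2(*((s[0]+s[3]-s[2]-s[1])[::-1])))-90, np.linalg.norm(s[0]-s[3]),np.linalg.norm(s[0]-s[1]))
def tri(a,b):
    o,v=ray(d,a);p,w=ray(e,b);A=np.c_[v,-w];t=np.linalg.lstsq(A,p-o,rcond=None)[0]
    return ((o+v*t[0]+p+w*t[1])/2).round(4),np.linalg.norm(o+v*t[0]-p-w*t[1]).round(4)
print("button",tri((257.1,201.5),(243.6,202.9)),"copper",tri((227.4,196.7),(237.8,184.9)),"puck",tri((234.6,233.4),(195.5,196)))
for sn,c in (("top",np.mean(sc,0)),("side",np.mean(ss,0))):
    pass
c=(np.mean(sc,0)+np.mean(ss,0))/2
print(c)
for nm,p in(("pocket",(.6048,.1226)),("puck",(.5035,.1012)),("btn",(.59,.04))):
  for a in(12,):
    r=np.radians(a);q=np.array(p)-c;print(nm,q@[np.cos(r),np.sin(r)],q@[-np.sin(r),np.cos(r)])
E
```

```text
[[0.6679, 0.2251], [0.7045, 0.0523], [0.4403, -0.0037], [0.4035, 0.169]]
ctr [0.55405294 0.1106657 ] ang 11.973657603482422 11.991305155057148 0.2702200429437245 0.17669252705512664
[[0.6697, 0.2273], [0.7067, 0.0546], [0.4415, -0.002], [0.4045, 0.17]]
ctr [0.55559951 0.11247163] ang 12.121574044620816 12.130153113612678 0.27131319391574177 0.17665492781777092
button (array([0.5906, 0.0391, 0.0628]), np.float64(0.0018)) copper (array([0.6046, 0.1219, 0.0373]), np.float64(0.0011)) puck (array([0.5035, 0.1005, 0.0551]), np.float64(0.0007))
[0.55482622 0.11156867]
pocket 0.05117527407528054 0.0004001405644936488
puck -0.05236038806255409 0.0005292361886292372
btn 0.019525183922873255 -0.07731775823201587
```

```bash
cat >> h.py <<'E'
C=np.array([.5548,.1116]);A=np.radians(12.05)
def t2w(x,y): return C+np.array([np.cos(A)*x-np.sin(A)*y,np.sin(A)*x+np.cos(A)*y])
def w2t(p): q=np.array(p[:2])-C;return np.array([np.cos(A)*q[0]+np.sin(A)*q[1],-np.sin(A)*q[0]+np.cos(A)*q[1]])
def cmd(p,yawdeg):  # target tcp world pos, tool-x yaw -> shift cm, turn deg
    s=state();M=rot(s["orientation"]);dl=M.T@(np.array(p)-s["tcp_pos"])*100
    y0=np.degrees(np.arctan2(M[1,0],M[0,0]));return np.r_[dl,-((yawdeg-y0+180)%360-180)].round(2)
def rep():
    s=state();M=rot(s["orientation"]);print("t",round(s["time_s"],2),"tester xy mm",(w2t(s["tcp_pos"])*1000).round(1),"z",(s["tcp_pos"][2]*1000).round(1),"yaw",np.degrees(np.arctan2(M[1,0],M[0,0])).round(2),"F",s["force"].round(2),"open",round(s["opening"]*1000,1))
E
python3 - <<'E'
from h import *
g=t2w(-.052,.0005);print(g)
az0=np.arctan2(-.5943,.1922);az1=np.arctan2(g[1],g[0])
for i in range(1,11):
    f=i/10;a=az0+(az1-az0)*f;r=.6246+(np.hypot(*g)-.6246)*f
    print(cmd([r*np.cos(a),r*np.sin(a),.205-.045*f],-72.05+84.1*f).tolist())
E
```

```text
[0.5038414  0.10123319]
[-1.78, -8.9, 0.51, -8.44]
[-4.78, -17.3, 0.97, -16.85]
[-8.9, -25.02, 1.42, -25.26]
[-14.03, -31.93, 1.87, -33.67]
[-20.0, -37.88, 2.32, -42.08]
[-26.66, -42.8, 2.77, -50.49]
[-33.83, -46.6, 3.23, -58.9]
[-41.33, -49.25, 3.68, -67.31]
[-48.98, -50.73, 4.13, -75.72]
[-56.62, -51.05, 4.58, -84.13]
```

Emit:
{"op": "move_arm", "data": {"deltas": [0.41, -1.8, -8.9, 0, -8, 0.41, -4.8, -17.3, 0, -16, 0.41, -6.9, -21.2, 0, -21, 0.41, -8.9, -25, 0, -25, 0.41, -14, -31.9, 0, -34, 0.41, -17, -35, 0, -38, 0.41, -20, -37.9, 0, -42, 0.41, -26.7, -42.8, 0, -50, 0.41, -33.8, -46.6, 0, -59, 0.41, -33.8, -46.6, 0, -59]}}

```text
time_s: 1.6
tcp_pos: [0.5321, -0.1265, 0.2059]
orientation: [-0.0, 0.994, -0.111, 0.0]
force: [-0.7, -0.7, -1.1]
opening: 0.0602
```

```bash
python3 - <<'E'
from h import *
rep();g=t2w(-.052,.0005);print(cmd([*g,.13],12.05))
E
```

```text
t 1.6 tester xy mm [ -71.9 -228.1] z 205.9 yaw -12.79 F [-0.73 -0.72 -1.06] open 60.2
[ -7.8  -21.57   7.61 -24.84]
```

Emit:
{"op": "move_arm", "data": {"deltas": [0.41, -2, -5.4, 1.5, -7, 0.41, -4, -10.8, 3, -14, 0.41, -6, -16.2, 5, -21, 0.41, -7.8, -21.6, 7.6, -24.8, 0.41, -7.8, -21.6, 7.6, -24.8, 0.41, -7.8, -21.6, 7.6, -24.8, 0.41, -7.8, -21.6, 7.6, -24.8]}}

```text
time_s: 2.48
tcp_pos: [0.5044, 0.1002, 0.1305]
orientation: [-0.0, 0.995, 0.103, 0.001]
force: [-0.4, -0.1, 0.8]
opening: 0.0602
```

```bash
python3 - <<'E'
from h import *
rep();g=t2w(-.052,.0005);print(cmd([*g,.042],12.05))
shot("wrist","w1.png");shot("side","s1.png")
E
```

```text
t 2.48 tester xy mm [-51.7  -0.6] z 130.5 yaw 11.88 F [-0.38 -0.12  0.78] open 60.2
[-0.04 -0.11  8.85 -0.17]
```

View pics/w1.png

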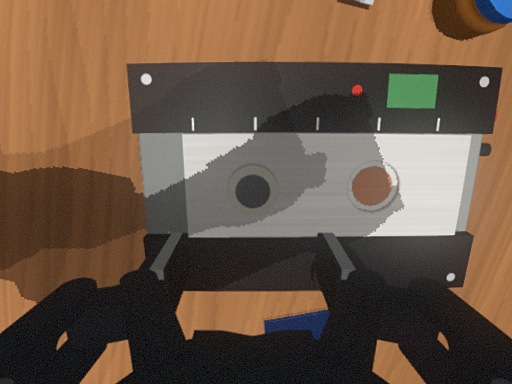

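View pics/s1.png

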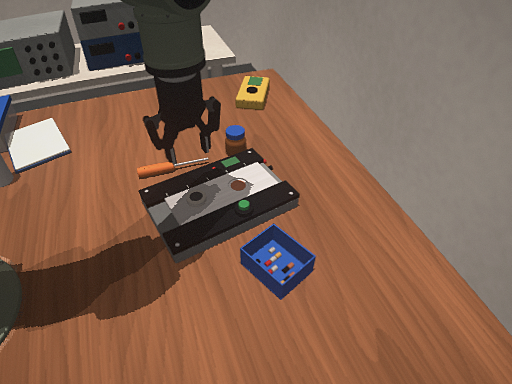

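The wrist view shows the puck at (253,191), the copper pocket at (372,186) and screws at (146,79), (484,82) and (450,277). I'll use it to check the tester frame.

```bash
python3 - <<'E'
from h import *
d=shot("wrist")
for n,uv,z in(("puck",(253,191),.054),("pocketfloor",(371.5,185.5),.036),("pocketrim",(373,186),.04),("sc -135,88",(146,79),.04),("sc 135,88",(484,82),.04),("sc 135,-88",(450.5,277),.04)):
    p=onz(d,uv,z);print(n,p[:2].round(4),(w2t(p)*1000).round(1))
E
```

```text
puck [0.5038 0.1004] [-52.2  -0.3]
pocketfloor [0.6036 0.1214] [49.7 -0.6]
pocketrim [0.6032 0.122 ] [49.5  0. ]
sc -135,88 [0.4043 0.1679] [-135.4   86.4]
sc 135,88 [0.668  0.2244] [134.3  86.6]
sc 135,-88 [0.7049 0.0528] [134.5 -88.8]
```

Emit:
{"op": "move_arm", "data": {"deltas": [0.41, 0, -0.1, 4, -0.2, 0.41, 0, -0.1, 7, -0.2, 0.41, 0, -0.1, 8.2, -0.2, 0.41, 0, -0.1, 8.6, -0.2, 0.41, 0, -0.1, 8.6, -0.2, 0.41, 0, -0.1, 8.6, -0.2]}}

```text
time_s: 3.38
tcp_pos: [0.5046, 0.1016, 0.0453]
orientation: [-0.0, 0.994, 0.105, 0.001]
force: [0.6, 0.4, -0.4]
opening: 0.0604
```

```bash
python3 - <<'E'
from h import *
rep();d=shot("wrist","w2.png");d=shot("side");f=d["frame"][100:250,110:310]
cv2.imwrite("pics/s2.png",cv2.resize(f,None,fx=4,fy=4)[:,:,::-1])
E
```

```text
t 3.38 tester xy mm [-51.2   0.7] z 45.3 yaw 12.1 F [ 0.55  0.36 -0.36] open 60.4
```

View pics/w2.png

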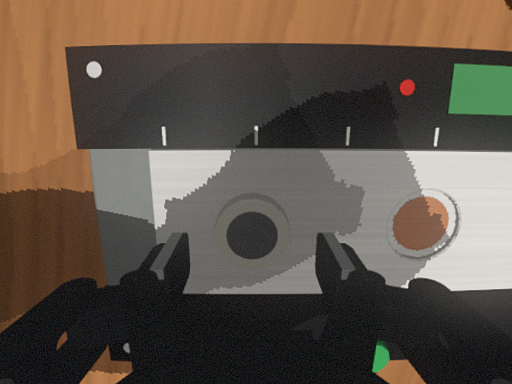

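View pics/s2.png

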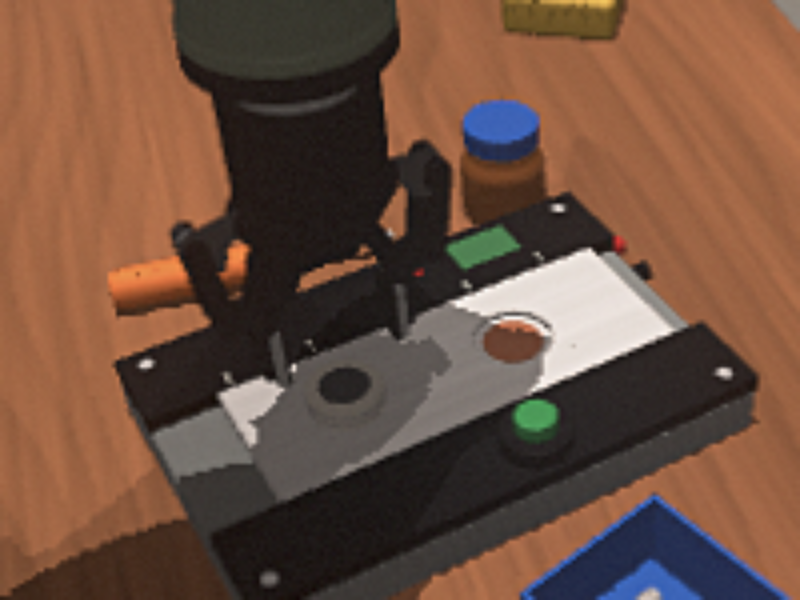

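```bash
python3 - <<'E'
from h import *
s=state();T=tcpT(s)
d=shot("wrist");e=shot("side")
for zz in(-.004,-.007,-.010,-.013,-.02):
  for y in(-.011,.011):
    print(zz,y,[proj(d,(T@[x,y,zz,1])[:3]).round() .tolist() for x in(-.03,.03)],[((proj(e,(T@[x,y,zz,1])[:3])-[110,100])*4).round().tolist() for x in(-.03,.03)])
E
```

```text
-0.004 -0.011 [[199.0, 211.0], [310.0, 211.0]] [[284.0, 399.0], [385.0, 358.0]]
-0.004 0.011 [[201.0, 248.0], [308.0, 248.0]] [[301.0, 424.0], [403.0, 382.0]]
-0.007 -0.011 [[198.0, 213.0], [311.0, 213.0]] [[284.0, 395.0], [385.0, 354.0]]
-0.007 0.011 [[200.0, 250.0], [309.0, 250.0]] [[300.0, 420.0], [403.0, 378.0]]
-0.01 -0.011 [[197.0, 215.0], [312.0, 215.0]] [[283.0, 391.0], [384.0, 350.0]]
-0.01 0.011 [[199.0, 253.0], [309.0, 253.0]] [[300.0, 416.0], [402.0, 374.0]]
-0.013 -0.011 [[197.0, 217.0], [313.0, 217.0]] [[282.0, 387.0], [384.0, 346.0]]
-0.013 0.011 [[199.0, 255.0], [310.0, 255.0]] [[299.0, 412.0], [402.0, 370.0]]
-0.02 -0.011 [[194.0, 221.0], [315.0, 221.0]] [[280.0, 377.0], [382.0, 337.0]]
-0.02 0.011 [[196.0, 261.0], [313.0, 261.0]] [[297.0, 403.0], [401.0, 360.0]]
```

```bash
python3 - <<'E'
from h import *
d=shot("wrist");f=d["frame"][180:330,120:380];f=np.clip(f.astype(float)*1.8,0,255).astype(np.uint8)
cv2.imwrite("pics/w3.png",cv2.resize(f,None,fx=3,fy=3)[:,:,::-1])
d=shot("side");f=d["frame"][155:215,150:240];f=np.clip(f.astype(float)*1.8,0,255).astype(np.uint8)
cv2.imwrite("pics/s3.png",cv2.resize(f,None,fx=8,fy=8)[:,:,::-1])
E
```

```text
(no output)
```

View pics/w3.png

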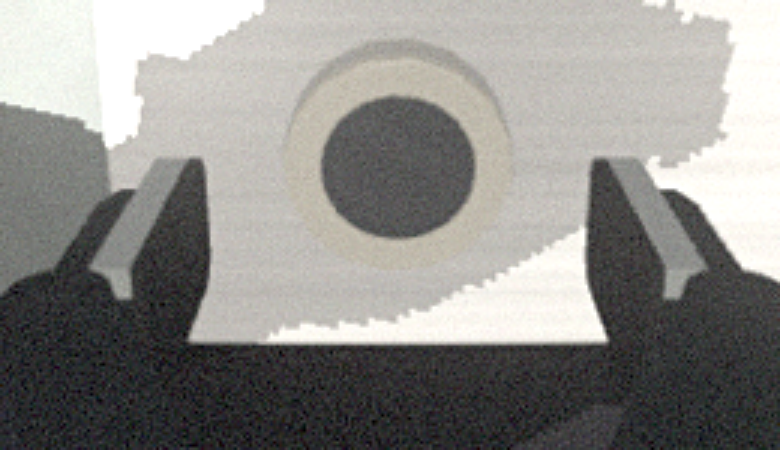

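View pics/s3.png

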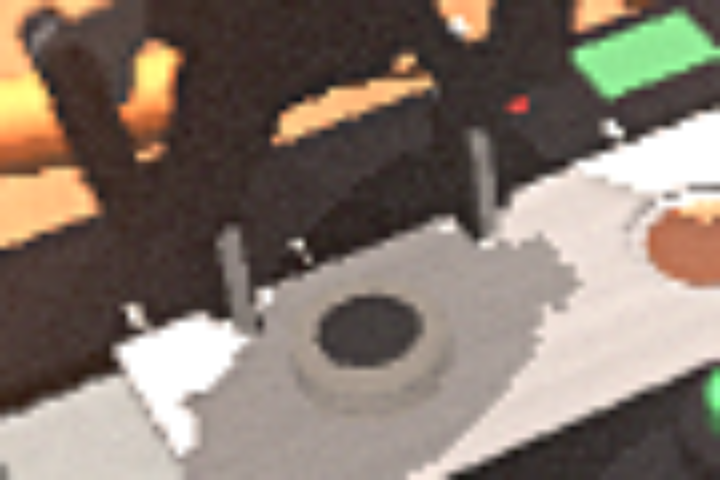

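```bash
python3 - <<'E'
from h import *
s=state();T=tcpT(s);Ti=np.linalg.inv(T)
d=shot("wrist");e=shot("side")
def tri(a,b):
    o,v=ray(d,a);p,w=ray(e,b);t=np.linalg.lstsq(np.c_[v,-w],p-o,rcond=None)[0]
    m=(o+v*t[0]+p+w*t[1])/2
    return (m*1000).round(1),(Ti@np.append(m,1)*1000).round(1),np.linalg.norm(o+v*t[0]-p-w*t[1])
print(tri((190,268),(181.5,196)),tri((188,233),(181.5,196)))
print(tri((315,268),(211.5,185.)),tri((317,233),(211.5,185.)))
print(tri((252,235.5),(195.5,196)))
E
```

```text
(array([474.8,  87.3,  76.8]), array([ -31.7,    7.8,  -32.3, 1000. ]), np.float64(0.0017603003076949331)) (array([472.7,  99.6,  65.8]), array([ -31.2,   -4.7,  -21.2, 1000. ]), np.float64(0.0041261859051407584))
(array([537.6,  99. ,  75.7]), array([  32.1,    9.5,  -31. , 1000. ]), np.float64(0.00627790489493351)) (array([538.8, 112.1,  63.1]), array([  36.1,   -3.1,  -18.5, 1000. ]), np.float64(0.008881499802041183))
(array([503.4, 100.6,  54.9]), array([-1.00e+00,  8.00e-01, -1.03e+01,  1.00e+03]), np.float64(0.0007942026969952002))
```

Emit:
{"op": "move_arm", "data": {"deltas": [0.41, 0, 0, 0.5, 0, 0.41, 0, 0, 0.9, 0, 0.41, 0, 0, 0.9, 0, 0.41, 0, 0, 0.9, 0]}}

```text
time_s: 4.28
tcp_pos: [0.5041, 0.1017, 0.0355]
orientation: [-0.0, 0.994, 0.106, 0.0]
force: [-0.4, -0.3, -0.2]
opening: 0.0601
```

```bash
cat > look.py <<'E'
from h import *
import sys
k=sys.argv[1]
rep()
d=shot("wrist");f=d["frame"][160:330,100:420];f=np.clip(f.astype(float)*1.5,0,255).astype(np.uint8)
a=cv2.resize(f,(640,340))
d=shot("side");f=d["frame"][155:215,160:272];f=np.clip(f.astype(float)*1.5,0,255).astype(np.uint8)
b=cv2.resize(f,(480,257));b=cv2.copyMakeBorder(b,0,0,0,160,cv2.BORDER_CONSTANT)
cv2.imwrite(f"pics/l{k}.png",np.vstack([a,b])[:,:,::-1])
E
python3 look.py 1
```

```text
t 4.28 tester xy mm [-51.6   0.9] z 35.5 yaw 12.11 F [-0.39 -0.28 -0.22] open 60.1
```

View pics/l1.png

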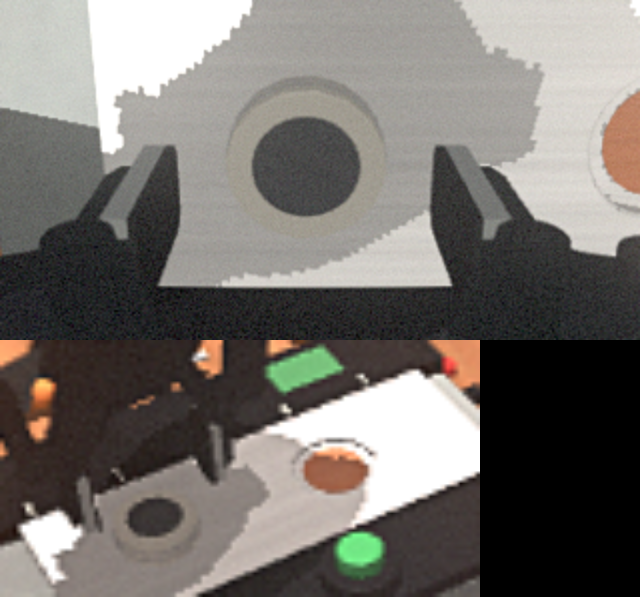

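Emit:
{"op": "move_arm", "data": {"deltas": [0.41, 0, 0, 0.2, 0, 0.41, 0, 0, 0.4, 0, 0.41, 0, 0, 0.4, 0]}}

```text
time_s: 4.75
tcp_pos: [0.5041, 0.1016, 0.0314]
orientation: [-0.0, 0.994, 0.105, 0.0]
force: [-0.1, 0.4, 0.5]
opening: 0.0602
```

```bash
python3 look.py 2
```

```text
t 4.75 tester xy mm [-51.7   0.8] z 31.4 yaw 12.11 F [-0.14  0.41  0.54] open 60.2
```

View pics/l2.png

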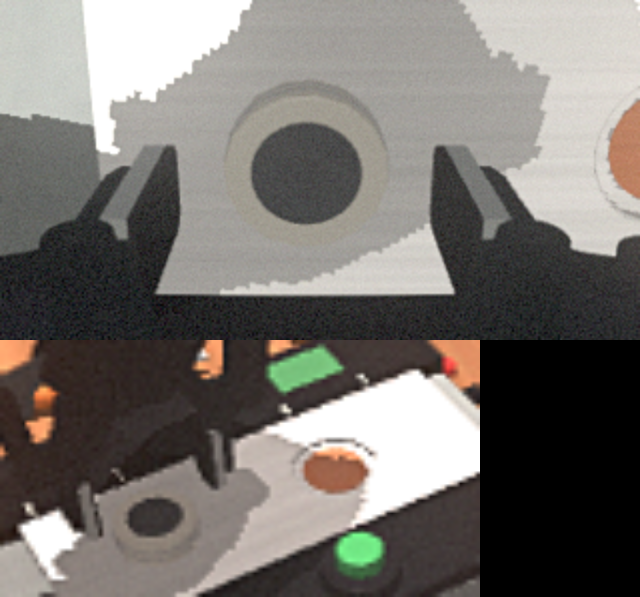

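Emit:
{"op": "move_arm", "data": {"deltas": [0.41, 0, 0, 0.2, 0, 0.41, 0, 0, 0.4, 0, 0.41, 0, 0, 0.4, 0]}}

```text
time_s: 5.22
tcp_pos: [0.5041, 0.1016, 0.0274]
orientation: [-0.0, 0.994, 0.106, 0.0]
force: [0.1, -0.2, 0.3]
opening: 0.0604
```

Emit:
{"op": "move_arm", "data": {"deltas": [0.41, 0, 0, 0.2, 0, 0.41, 0, 0, 0.3, 0, 0.41, 0, 0, 0.3, 0]}}

```text
time_s: 5.6
tcp_pos: [0.5041, 0.1016, 0.0243]
orientation: [-0.0, 0.994, 0.106, 0.0]
force: [0.1, 0.7, -0.5]
opening: 0.0603
```

```bash
python3 look.py 3
```

```text
t 5.6 tester xy mm [-51.7   0.9] z 24.3 yaw 12.11 F [ 0.06  0.75 -0.48] open 60.3
```

View pics/l3.png

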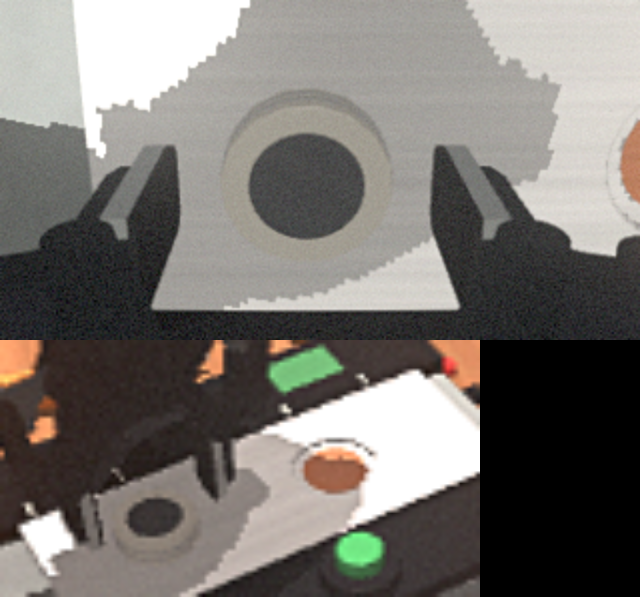

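```bash
python3 - <<'E'
from h import *
s=state();T=tcpT(s);Ti=np.linalg.inv(T)
e=shot("side");d=shot("wrist")
for uv in((181.5,203),(212,192)):
    o,v=ray(e,uv)
    for y in(.011,):
        n=T[:3,1];t=(y-n@(o-T[:3,3]))/(n@v);p=o+t*v;print(uv,(p*1000).round(1),((Ti@np.append(p,1))[:3]*1000).round(1))
for uv,x in(((187.5,233.5),-.0301),((316,233.5),.0301),((190,268),-.0301)):
    o,v=ray(d,uv);n=T[:3,0];t=(x-n@(o-T[:3,3]))/(n@v);p=o+t*v;print(uv,(p*1000).round(1),((Ti@np.append(p,1))[:3]*1000).round(1))
f=e["frame"][165:215,160:230];f=np.clip(f.astype(float)*2,0,255).astype(np.uint8)
cv2.imwrite("pics/z4.png",cv2.resize(f,None,fx=10,fy=10,interpolation=cv2.INTER_NEAREST)[:,:,::-1])
E
```

```text
(181.5, 203) [470.9  83.3  61.5] [-36.3  11.  -37.1]
(212, 192) [539.8  98.   57.4] [ 34.1  11.  -33. ]
(187.5, 233.5) [472.3 106.5  60.7] [-30.1 -11.4 -36.3]
(316, 233.5) [532.3 113.6  47.4] [ 30.1  -5.8 -22.9]
(190, 268) [476.   89.3  59.9] [-30.1   6.2 -35.6]
```

View pics/z4.png

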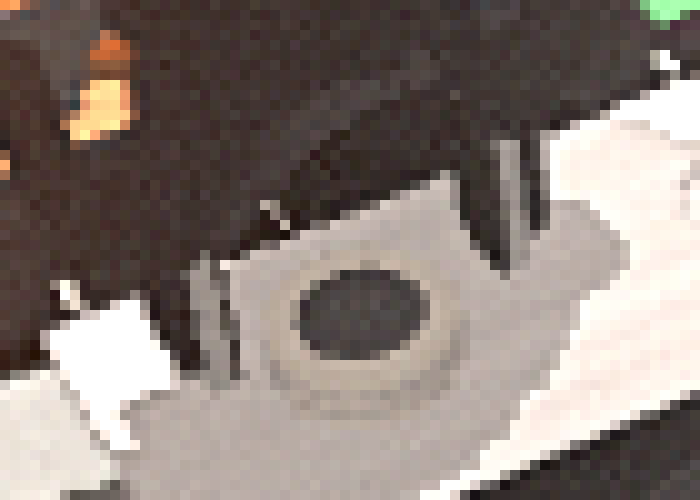

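Emit:
{"op": "move_arm", "data": {"deltas": [0.41, 0, 0.1, 0.2, 0, 0.41, 0, 0.1, 0.4, 0, 0.41, 0, 0.1, 0.4, 0]}}

```text
time_s: 6.18
tcp_pos: [0.5042, 0.1006, 0.0202]
orientation: [-0.0, 0.994, 0.106, 0.0]
force: [-0.3, -0.9, 1.2]
opening: 0.0605
```

Emit:
{"op": "move_arm", "data": {"deltas": [0.41, 0, 0, 0.2, 0, 0.41, 0, 0, 0.3, 0, 0.41, 0, 0, 0.3, 0]}}

```text
time_s: 6.55
tcp_pos: [0.5042, 0.1007, 0.0171]
orientation: [-0.0, 0.994, 0.106, 0.0]
force: [0.3, 0.0, 0.7]
opening: 0.0602
```

```bash
python3 look.py 5
```

```text
t 6.55 tester xy mm [-51.8  -0.1] z 17.1 yaw 12.12 F [0.31 0.01 0.68] open 60.2
```

View pics/l5.png

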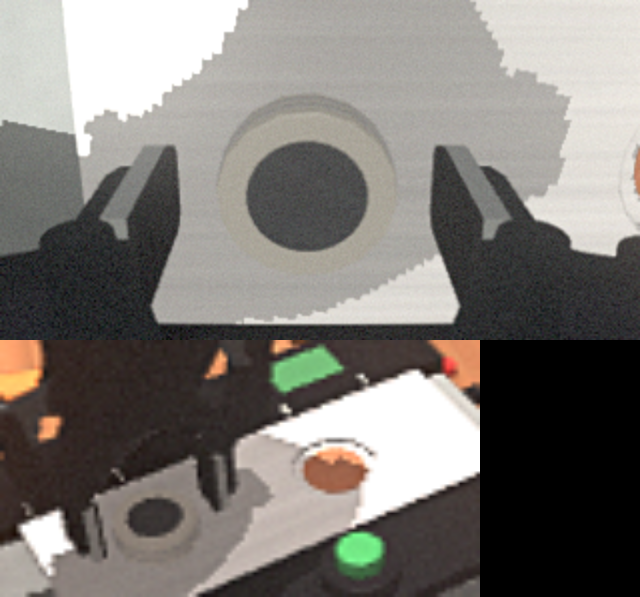

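Emit:
{"op": "move_arm", "data": {"deltas": [0.41, 0, 0, 0.2, 0, 0.41, 0, 0, 0.4, 0, 0.41, 0, 0, 0.5, 0, 0.41, 0, 0, 0.5, 0]}}

```text
time_s: 7.15
tcp_pos: [0.5042, 0.1007, 0.0121]
orientation: [-0.0, 0.994, 0.106, 0.0]
force: [0.0, -0.3, -1.0]
opening: 0.0603
```

Emit:
{"op": "move_arm", "data": {"deltas": [0.41, 0, 0, 0.1, 0, 0.41, 0, 0, 0.2, 0, 0.41, 0, 0, 0.2, 0]}}

```text
time_s: 7.52
tcp_pos: [0.5041, 0.1007, 0.0101]
orientation: [-0.0, 0.994, 0.106, 0.0]
force: [0.2, 0.9, 0.5]
opening: 0.0603
```

```bash
python3 look.py 6
```

```text
t 7.53 tester xy mm [-51.8  -0.1] z 10.1 yaw 12.12 F [0.18 0.88 0.5 ] open 60.3
```

View pics/l6.png

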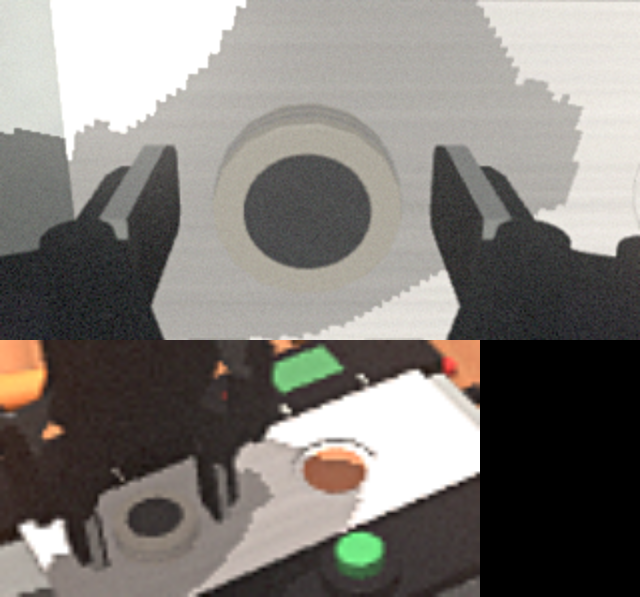

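Emit:
{"op": "move_arm", "data": {"deltas": [0.41, 0, 0, 0.1, 0, 0.41, 0, 0, 0.2, 0, 0.41, 0, 0, 0.3, 0, 0.41, 0, 0, 0.3, 0]}}

```text
time_s: 8.12
tcp_pos: [0.5044, 0.1007, 0.009]
orientation: [0.0, 0.994, 0.106, 0.001]
force: [-13.5, -4.1, 53.9]
opening: 0.0605
```

```bash
python3 look.py 7; python3 - <<'E'
from h import *
e=shot("side");f=e["frame"][165:215,160:230];f=np.clip(f.astype(float)*2,0,255).astype(np.uint8)
cv2.imwrite("pics/z7.png",cv2.resize(f,None,fx=10,fy=10,interpolation=cv2.INTER_NEAREST)[:,:,::-1])
E
```

```text
t 8.12 tester xy mm [-51.6  -0.2] z 9.0 yaw 12.12 F [-13.46  -4.13  53.88] open 60.5
```

View pics/l7.png

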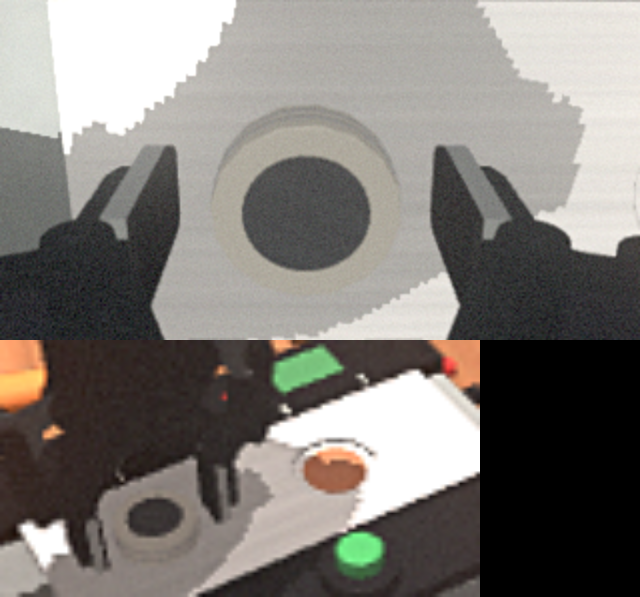

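View pics/z7.png

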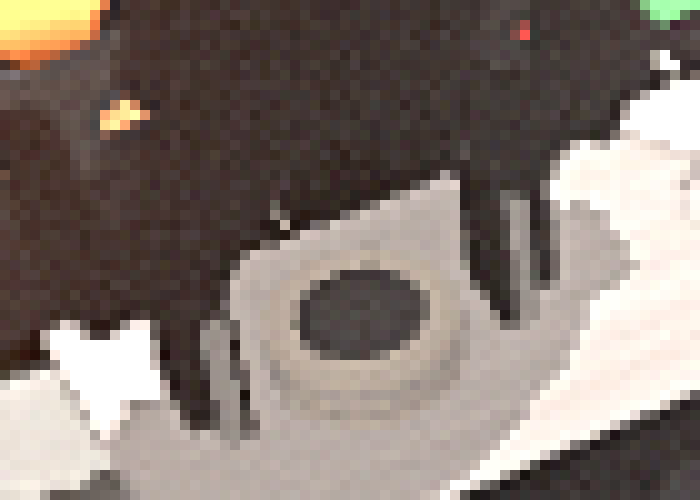

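The fingertips touched the plate at a TCP height of about 9.5 mm, so the tips sit about 30 mm behind the TCP. I'll back off at once.

Emit:
{"op": "move_arm", "data": {"deltas": [0.41, 0, 0, -0.4, 0, 0.41, 0, 0, -0.4, 0, 0.41, 0, 0, -0.4, 0]}}

```text
time_s: 8.65
tcp_pos: [0.5043, 0.1006, 0.0128]
orientation: [0.0, 0.994, 0.106, 0.001]
force: [-0.3, 1.0, 0.5]
opening: 0.0603
```

```bash
python3 look.py 8; python3 -c "
from h import *
print(cmd([*t2w(-.052,.0),.0138],12.05))"
```

```text
t 8.65 tester xy mm [-51.7  -0.2] z 12.8 yaw 12.11 F [-0.35  1.04  0.5 ] open 60.3
[-0.03 -0.02 -0.11  0.07]
```

View pics/l8.png

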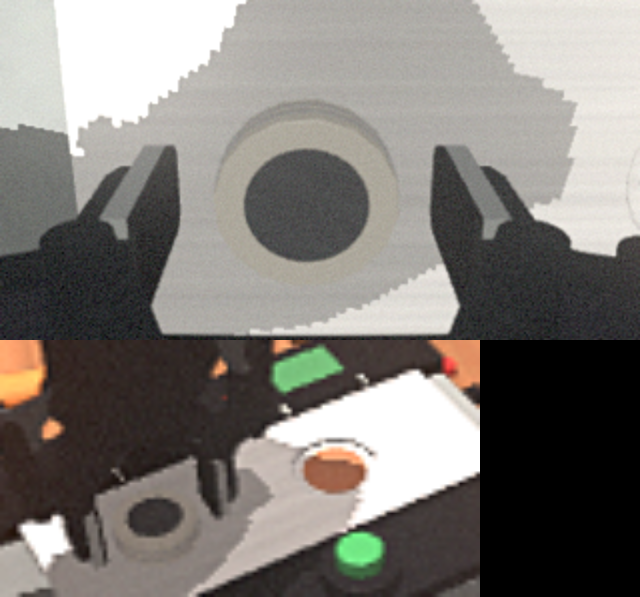

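Emit:
{"op": "move_arm", "data": {"deltas": [0.41, 0.5, 0, 0, 0, 0.41, 0.9, 0, 0, 0, 0.41, 1.3, 0, 0, 0, 0.41, 1.7, 0, 0, 0, 0.41, 2.2, 0, 0, 0, 0.41, 2.7, 0, 0, 0, 0.41, 3.2, 0, 0, 0, 0.41, 3.7, 0, 0, 0, 0.41, 4, 0, 0, 0, 0.41, 4, 0, 0, 0]}}

```text
time_s: 10.0
tcp_pos: [0.5435, 0.1091, 0.0128]
orientation: [0.0, 0.994, 0.106, 0.001]
force: [-0.1, 0.3, -0.6]
opening: 0.0603
```

```bash
python3 look.py 9; python3 -c "
from h import *
print(cmd([*t2w(.03,.0),.013],12.05))"
```

```text
t 10.0 tester xy mm [-11.6  -0.1] z 12.8 yaw 12.12 F [-0.07  0.34 -0.6 ] open 60.3
[ 4.18 -0.01 -0.02  0.07]
```

View pics/l9.png

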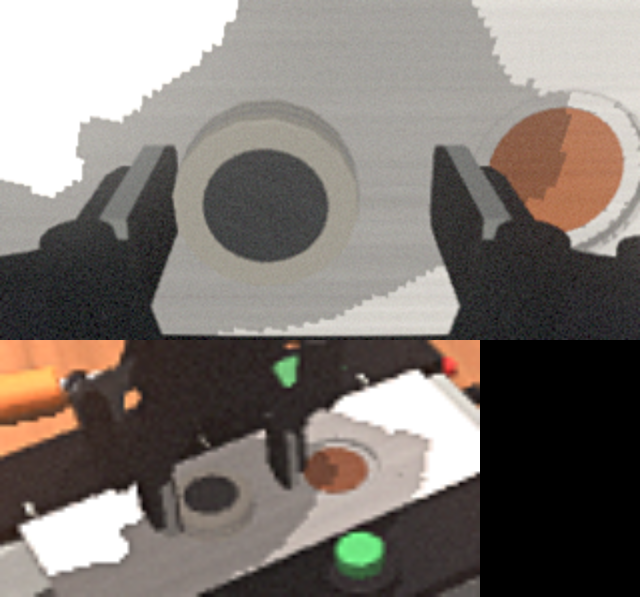

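The puck is against the rear pad at (265,205) in the crop and the pocket is ahead at (557,170). Pushing on.

Emit:
{"op": "move_arm", "data": {"deltas": [0.41, 0.4, 0, 0, 0, 0.41, 0.9, 0, 0, 0, 0.41, 1.4, 0, 0, 0, 0.41, 1.9, 0, 0, 0, 0.41, 2.4, 0, 0, 0, 0.41, 2.9, 0, 0, 0, 0.41, 3.4, 0, 0, 0, 0.41, 3.9, 0, 0, 0, 0.41, 4.2, 0, 0, 0, 0.41, 4.2, 0, 0, 0]}}

```text
time_s: 11.35
tcp_pos: [0.5845, 0.1179, 0.0128]
orientation: [0.0, 0.994, 0.106, 0.001]
force: [-0.5, -0.2, -1.2]
opening: 0.0603
```

```bash
python3 look.py 10; python3 -c "
from h import *
shot('wrist','w10.png')"
```

```text
t 11.35 tester xy mm [30.4 -0. ] z 12.8 yaw 12.12 F [-0.49 -0.16 -1.21] open 60.3
```

View pics/w10.png

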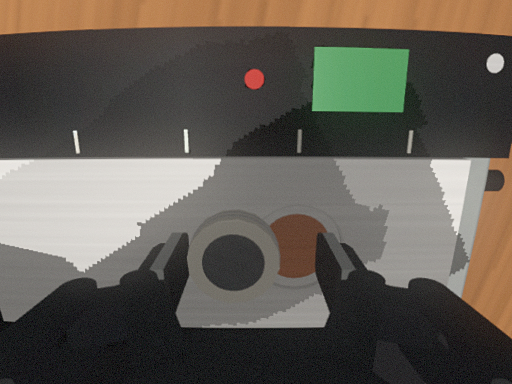

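View pics/l10.png

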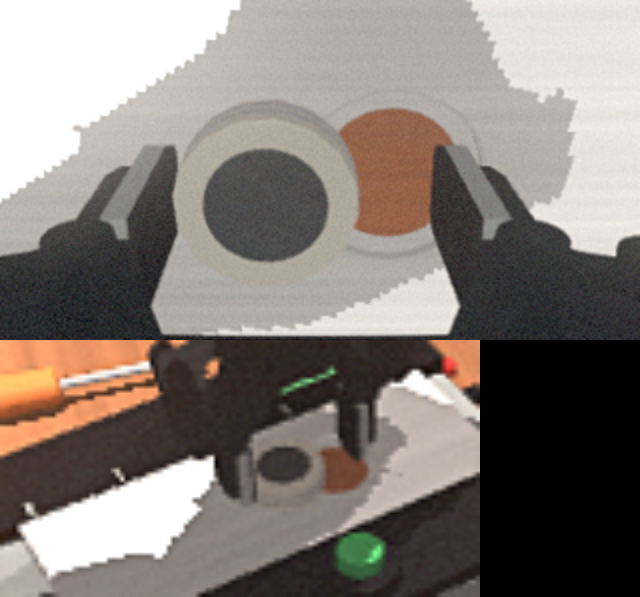

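```bash
python3 - <<'E'
from h import *
d=shot("wrist")
for n,uv,z in(("puck",(232.7,262.5),.054),("rim",(298,246),.04),("rim top",(298,205),.04),("rim bot",(298,287.5),.04),("rim right",(340.5,246),.04),("floor",(296.5,246),.036)):
    p=onz(d,uv,z);print(n,(w2t(p)*1000).round(1))
E
```

```text
puck [20.2 -0.2]
rim [50.9  1.1]
rim top [50.  21.9]
rim bot [ 51.9 -21.8]
rim right [71.6  1.1]
floor [50.8 -0.8]
```

Emit:
{"op": "move_arm", "data": {"deltas": [0.41, 0.3, 0, 0, 0, 0.41, 0.7, 0, 0, 0, 0.41, 1.1, 0, 0, 0, 0.41, 1.5, 0, 0, 0, 0.41, 1.8, 0, 0, 0, 0.41, 2, 0, 0, 0, 0.41, 2, 0, 0, 0]}}

```text
time_s: 12.42
tcp_pos: [0.6039, 0.122, 0.0128]
orientation: [0.0, 0.994, 0.106, 0.001]
force: [-0.8, -0.6, 0.3]
opening: 0.0601
```

```bash
python3 look.py 11
```

```text
t 12.43 tester xy mm [50.2 -0.1] z 12.8 yaw 12.12 F [-0.78 -0.64  0.32] open 60.1
```

View pics/l11.png

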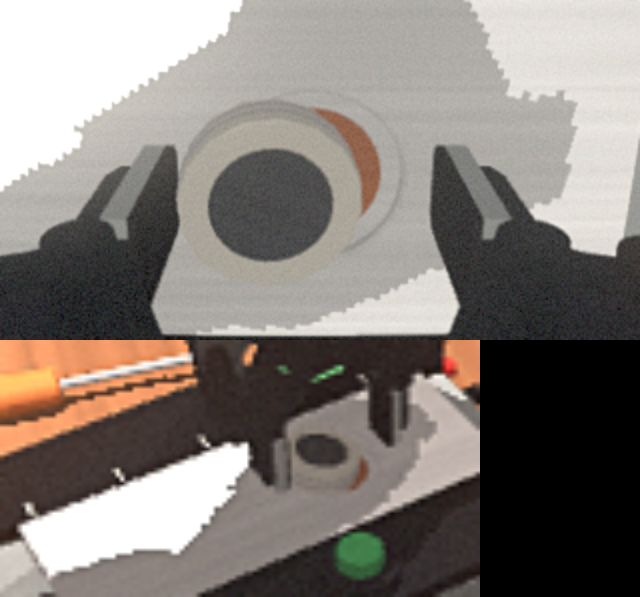

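Emit:
{"op": "move_arm", "data": {"deltas": [0.41, 0.1, 0, 0, 0, 0.41, 0.2, 0, 0, 0, 0.41, 0.3, 0, 0, 0, 0.41, 0.3, 0, 0, 0]}}

```text
time_s: 13.02
tcp_pos: [0.6068, 0.1227, 0.0128]
orientation: [0.0, 0.994, 0.106, 0.001]
force: [-0.8, -0.4, 0.5]
opening: 0.0599
```

```bash
python3 look.py 12
```

```text
t 13.03 tester xy mm [53.2  0. ] z 12.8 yaw 12.13 F [-0.81 -0.36  0.54] open 59.9
```

View pics/l12.png

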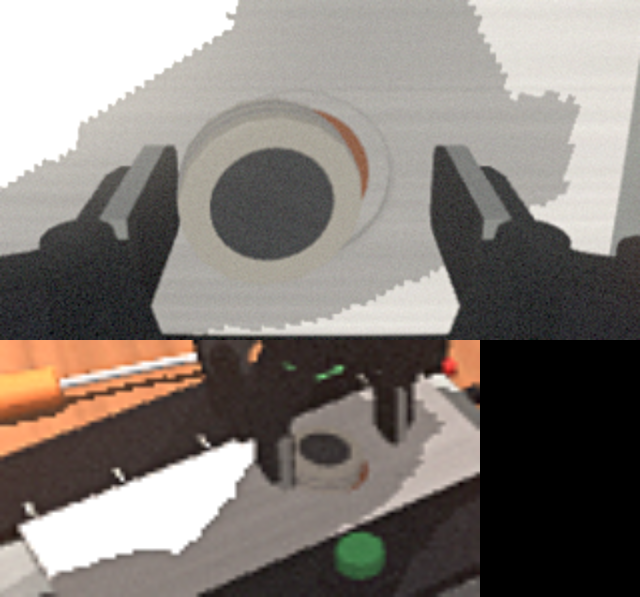

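Tipped in at the front. Force is still tiny, so I'll carry on in small steps.

Emit:
{"op": "move_arm", "data": {"deltas": [0.41, 0.1, 0, 0, 0, 0.41, 0.2, 0, 0, 0, 0.41, 0.3, 0, 0, 0, 0.41, 0.3, 0, 0, 0]}}

```text
time_s: 13.62
tcp_pos: [0.6098, 0.1233, 0.0129]
orientation: [0.0, 0.994, 0.106, 0.001]
force: [0.2, 0.3, 0.0]
opening: 0.0604
```

```bash
python3 look.py 13
```

```text
t 13.62 tester xy mm [56.2 -0. ] z 12.9 yaw 12.12 F [0.19 0.28 0.03] open 60.4
```

View pics/l13.png

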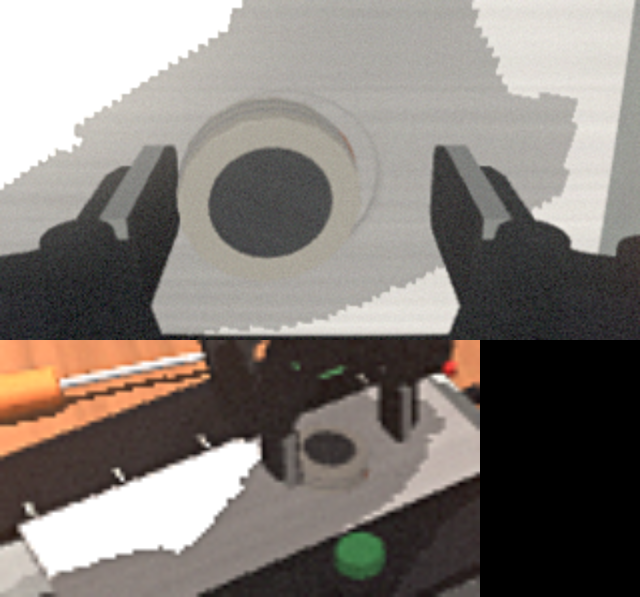

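Emit:
{"op": "move_arm", "data": {"deltas": [0.41, 0.1, 0, 0, 0, 0.41, 0.2, 0, 0, 0, 0.41, 0.2, 0, 0, 0]}}

```text
time_s: 14.1
tcp_pos: [0.6118, 0.1237, 0.0129]
orientation: [0.0, 0.994, 0.106, 0.001]
force: [0.0, 0.2, 0.3]
opening: 0.0604
```

Emit:
{"op": "move_arm", "data": {"deltas": [0.41, 0.1, 0, 0, 0, 0.41, 0.1, 0, 0, 0]}}

```text
time_s: 14.35
tcp_pos: [0.6128, 0.124, 0.0129]
orientation: [0.0, 0.994, 0.106, 0.001]
force: [-0.2, 0.7, -0.6]
opening: 0.0599
```

```bash
python3 look.py 14
```

```text
t 14.35 tester xy mm [59.3  0. ] z 12.9 yaw 12.12 F [-0.19  0.75 -0.6 ] open 59.9
```

View pics/l14.png

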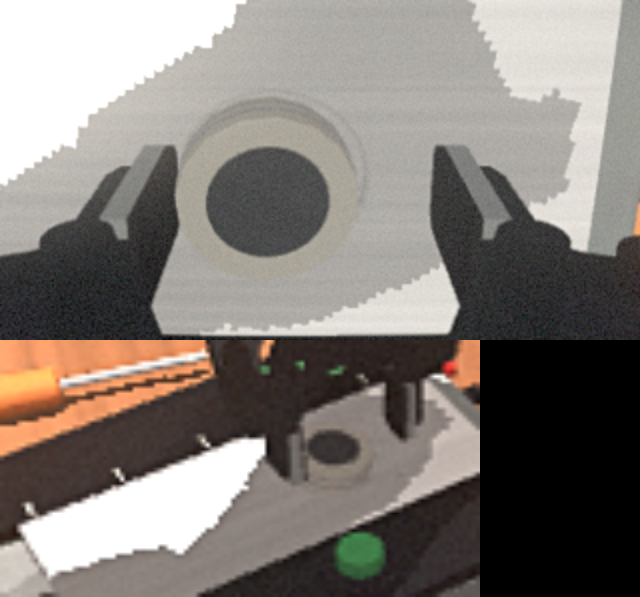

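Emit:
{"op": "move_arm", "data": {"deltas": [0.41, 0.1, 0, 0, 0, 0.41, 0.1, 0, 0, 0]}}

```text
time_s: 14.7
tcp_pos: [0.6138, 0.1242, 0.0129]
orientation: [0.0, 0.994, 0.106, 0.001]
force: [-0.2, 0.8, 0.1]
opening: 0.0602
```

```bash
python3 look.py 15
```

```text
t 14.7 tester xy mm [60.4  0. ] z 12.9 yaw 12.12 F [-0.24  0.82  0.13] open 60.2
```

View pics/l15.png

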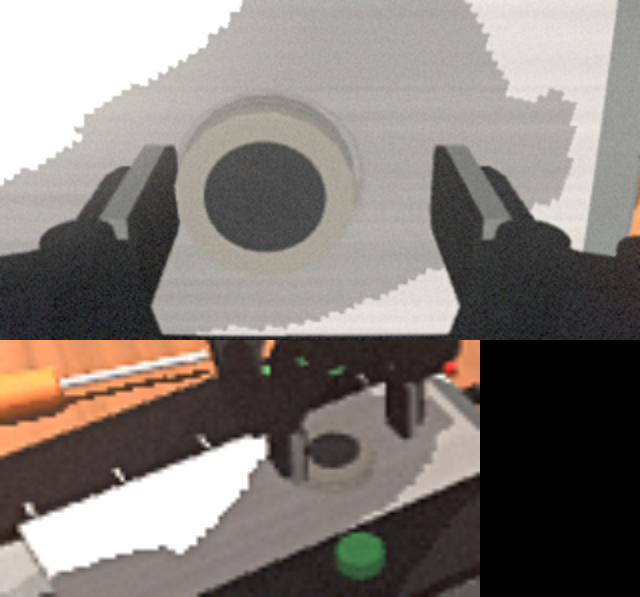

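The face centre has moved from row 205 to row 196 in the crop and shrunk, which fits a drop of about 4 mm. I'll back off, lift and verify.

Emit:
{"op": "move_arm", "data": {"deltas": [0.41, -0.4, 0, 0, 0, 0.41, -0.9, 0, 0, 0, 0.41, -0.9, 0, 0, 0, 0.41, -0.9, 0, -2, 0, 0.41, -0.9, 0, -5, 0, 0.41, -0.9, 0, -9, 0, 0.41, -0.9, 0, -11, 0, 0.41, -0.9, 0, -11, 0, 0.41, -0.9, 0, -11, 0]}}

```text
time_s: 15.92
tcp_pos: [0.6044, 0.1221, 0.1223]
orientation: [0.0, 0.994, 0.106, 0.0]
force: [-0.1, 0.1, -0.7]
opening: 0.0601
```

```bash
python3 - <<'E'
from h import *
rep();d=shot("wrist");f=d["frame"][120:270,180:360];a=cv2.resize(f,(600,500),interpolation=cv2.INTER_CUBIC);cv2.imwrite("pics/w16.png",a[:,:,::-1])
d=shot("side");f=d["frame"][160:215,180:290];a=cv2.resize(f,(800,400),interpolation=cv2.INTER_CUBIC);cv2.imwrite("pics/s16.png",a[:,:,::-1])
E
```

```text
t 15.93 tester xy mm [50.7 -0.1] z 122.3 yaw 12.12 F [-0.14  0.1  -0.74] open 60.1
```

View pics/w16.png

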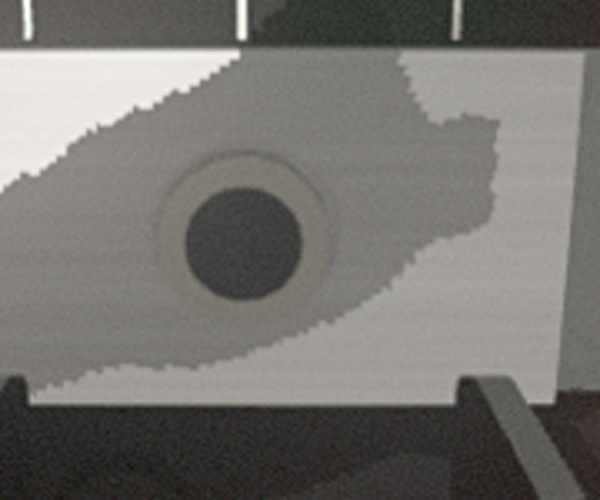

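View pics/s16.png

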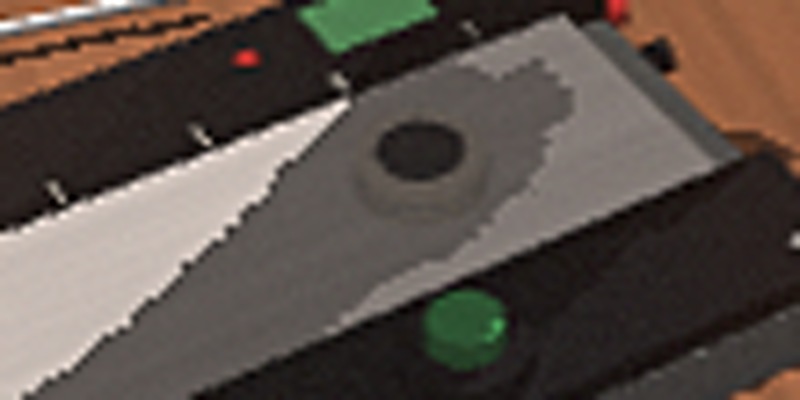

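```bash
cat > chk.py <<'E'
from meas import *
def face(d,guess,r):
    g=cv2.cvtColor(d["frame"],cv2.COLOR_RGB2GRAY);u,v=map(int,np.round(guess))
    m=g<(int(g[v-1:v+2,u-1:u+2].mean())+22)
    w=np.zeros_like(m);w[v-r:v+r,u-r:u+r]=m[v-r:v+r,u-r:u+r]
    n,l,st,c=cv2.connectedComponentsWithStats(w.astype(np.uint8));i=l[v,u]
    return c[i],st[i]
E
python3 - <<'E'
from chk import *
d=shot("wrist");e=shot("side")
a,sa=face(d,(253,193),24);b,sb=face(e,(238,181),10);print(a,sa,b,sb)
o,v=ray(d,a);p,w=ray(e,b);t=np.linalg.lstsq(np.c_[v,-w],p-o,rcond=None)[0]
P,Q=o+v*t[0],p+w*t[1];print("face z",(P[2]*1000).round(1),(Q[2]*1000).round(1),"tester",(w2t(P)*1000).round(1),(w2t(Q)*1000).round(1),"gap",np.linalg.norm(P-Q)*1000)
print("face at z=.05:",(w2t(onz(d,a,.05))*1000).round(1),(w2t(onz(e,b,.05))*1000).round(1))
for z,y,nm in((.066,-.078,"btn"),): print(cmd([*t2w(.02,-.078),.09],12.05), t2w(.02,-.078))
E
```

```text
[252.76367615 193.09299781] [236 177  35  33 914] [237.34177215 180.3164557 ] [232 177  12   8  79]
face z 51.4 51.5 tester [49.8  0. ] [50.7 -0.4] gap 0.9976687831720131
face at z=.05: [49.8 -0.4] [51.5  1.1]
[-3.08  7.8   3.21  0.08] [0.590643   0.03949397]
```

The disc is home. Its face triangulates at z = 51 mm, against 55 mm before by the same method, and it is centred at about x = 50, y = 0. Next I'll move over the button with the fingers shut.

Emit:
{"op": "move_arm", "data": {"deltas": [0, -1, 2.6, 0, 0, -0.6, -2, 5.2, 0, 0, -1, -3.1, 7.8, 0, 0, -1, -3.1, 7.8, 0, 0, -1, -3.1, 7.8, 0, 0, -1, -3.1, 7.8, 0, 0, -1, -3.1, 7.8, 0, 0]}}

```text
time_s: 17.0
tcp_pos: [0.5905, 0.0402, 0.122]
orientation: [0.0, 0.994, 0.106, 0.0]
force: [0.6, 0.2, 0.0]
opening: 0.0004
```

```bash
python3 - <<'E'
from h import *
rep();s=state();T=tcpT(s);d=shot("wrist","w17.png")
e=shot("side");f=e["frame"][90:240,160:360];cv2.imwrite("pics/s17.png",cv2.resize(f,None,fx=4,fy=4)[:,:,::-1])
print("tcp proj",proj(d,T[:3,3]),(proj(e,T[:3,3])-[160,90])*4, "btn",proj(d,[*t2w(.02,-.078),.062]))
E
```

```text
t 17.0 tester xy mm [ 20.  -77.2] z 122.0 yaw 12.18 F [0.55 0.15 0.01] open 0.4
tcp proj [254.37267986 227.11395016] [329.39448139 364.81834983] btn [253.77706543 197.92929127]
```

View pics/w17.png

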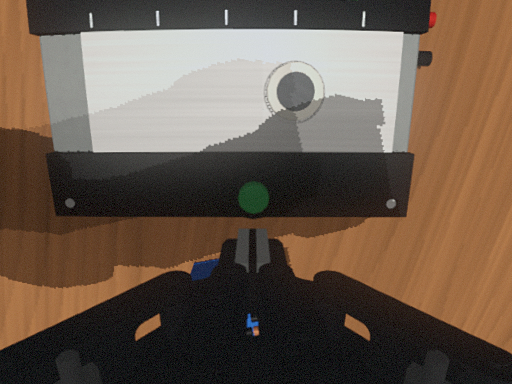

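View pics/s17.png

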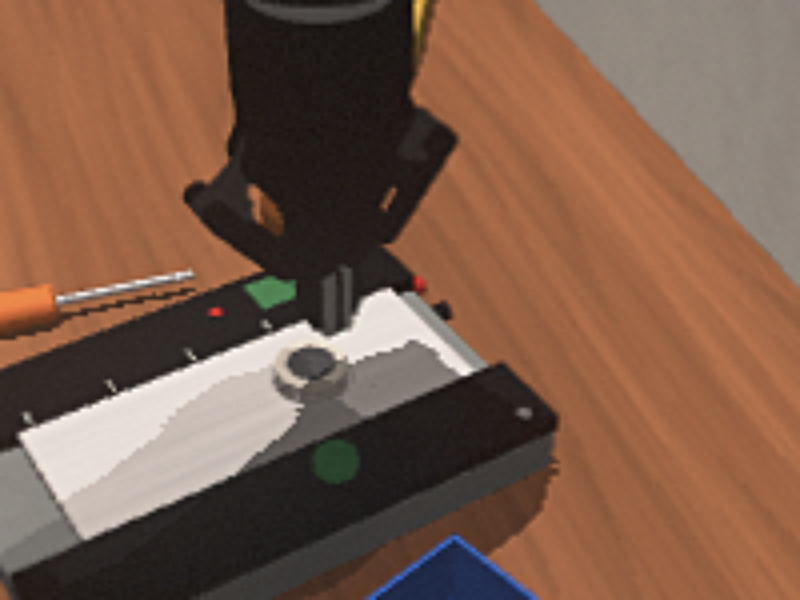

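Emit:
{"op": "move_arm", "data": {"deltas": [-1, 0, 0.1, 2, 0, -1, 0, 0.1, 4, 0, -1, 0, 0.1, 5.4, 0, -1, 0, 0.1, 5.6, 0, -1, 0, 0.1, 5.6, 0]}}

```text
time_s: 17.73
tcp_pos: [0.5908, 0.039, 0.0661]
orientation: [0.0, 0.994, 0.106, 0.0]
force: [-0.3, -0.1, -0.1]
opening: -0.0001
```

Emit:
{"op": "move_arm", "data": {"deltas": [-1, 0, 0, 0.3, 0, -1, 0, 0, 0.6, 0, -1, 0, 0, 0.6, 0]}}

```text
time_s: 18.1
tcp_pos: [0.5908, 0.039, 0.06]
orientation: [0.0, 0.994, 0.106, 0.0]
force: [0.4, -0.8, -0.1]
opening: -0.0002
```

```bash
python3 - <<'E'
from h import *
rep();d=shot("wrist");f=d["frame"][150:330,140:370];cv2.imwrite("pics/w18.png",cv2.resize(f,None,fx=3,fy=3)[:,:,::-1])
e=shot("side");f=e["frame"][140:240,190:300];cv2.imwrite("pics/s18.png",cv2.resize(np.clip(f*1.6,0,255).astype(np.uint8),None,fx=6,fy=6)[:,:,::-1])
E
```

```text
t 18.1 tester xy mm [ 20.  -78.5] z 60.0 yaw 12.17 F [ 0.43 -0.84 -0.14] open -0.2
```

View pics/w18.png

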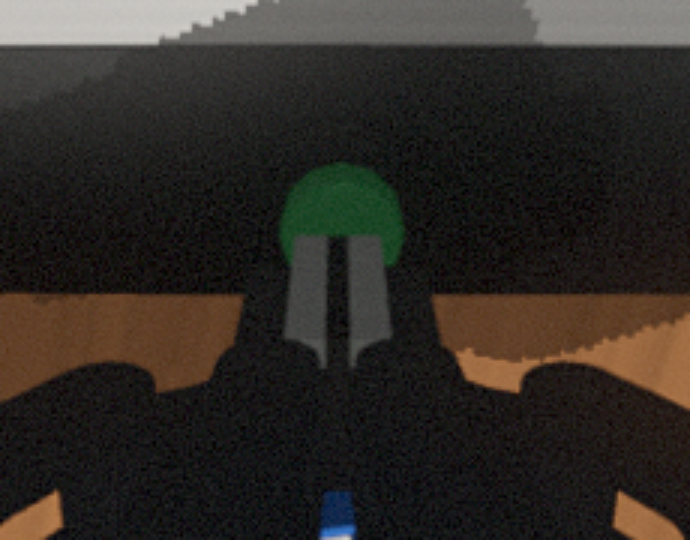

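View pics/s18.png

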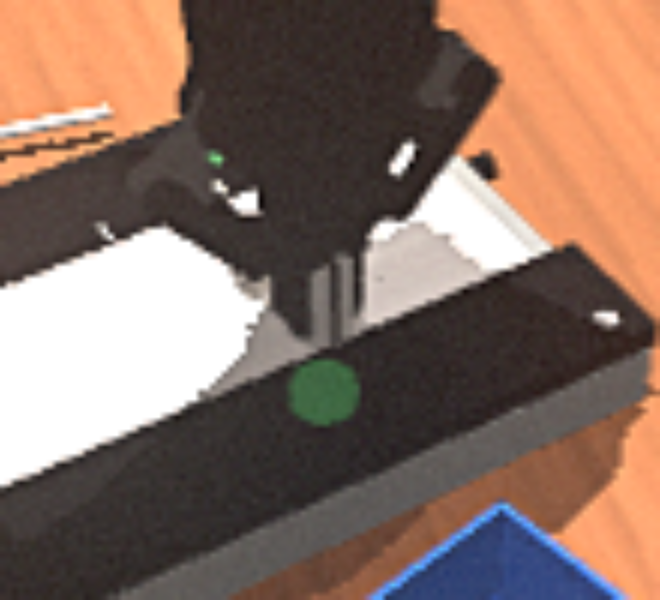

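Emit:
{"op": "move_arm", "data": {"deltas": [-1, 0, 0, 0.4, 0, -1, 0, 0, 0.8, 0, -1, 0, 0, 0.8, 0]}}

```text
time_s: 18.58
tcp_pos: [0.5906, 0.0391, 0.0517]
orientation: [0.0, 0.994, 0.106, -0.0]
force: [-0.9, -0.2, 0.2]
opening: 0.0
```

Emit:
{"op": "move_arm", "data": {"deltas": [-1, 0, 0, 0.3, 0, -1, 0, 0, 0.6, 0, -1, 0, 0, 0.6, 0]}}

```text
time_s: 18.95
tcp_pos: [0.5904, 0.039, 0.0455]
orientation: [0.0, 0.994, 0.106, -0.0]
force: [-0.3, -0.2, -0.4]
opening: -0.0002
```

```bash
python3 - <<'E'
from h import *
rep();d=shot("wrist");f=d["frame"][150:330,140:370];cv2.imwrite("pics/w19.png",cv2.resize(f,None,fx=3,fy=3)[:,:,::-1])
e=shot("side");f=e["frame"][140:240,190:300];cv2.imwrite("pics/s19.png",cv2.resize(np.clip(f*1.6,0,255).astype(np.uint8),None,fx=6,fy=6)[:,:,::-1])
E
```

```text
t 18.95 tester xy mm [ 19.7 -78.4] z 45.5 yaw 12.17 F [-0.28 -0.18 -0.4 ] open -0.2
```

View pics/w19.png

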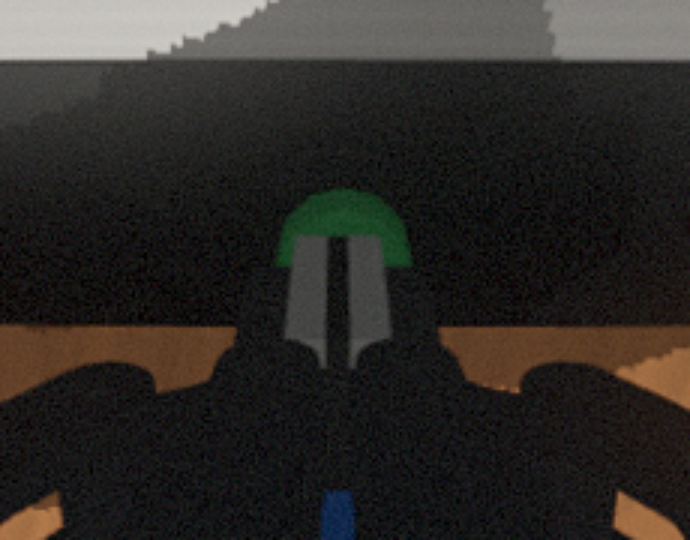

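View pics/s19.png

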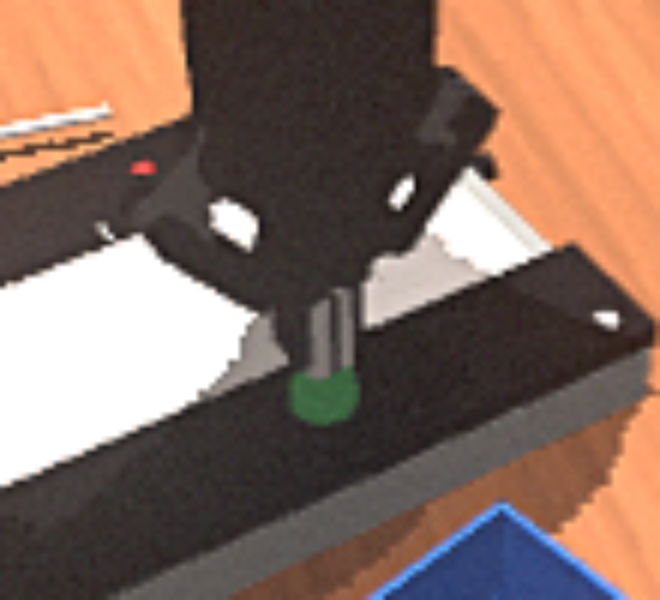

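Emit:
{"op": "move_arm", "data": {"deltas": [-1, 0, 0, 0.2, 0, -1, 0, 0, 0.4, 0, -1, 0, 0, 0.4, 0]}}

```text
time_s: 19.42
tcp_pos: [0.5905, 0.0391, 0.0415]
orientation: [0.0, 0.994, 0.106, -0.0]
force: [-0.6, 0.2, -0.7]
opening: 0.0004
```

Emit:
{"op": "move_arm", "data": {"deltas": [-1, 0, 0, 0.2, 0, -1, 0, 0, 0.3, 0, -1, 0, 0, 0.3, 0]}}

```text
time_s: 19.8
tcp_pos: [0.5904, 0.0391, 0.0385]
orientation: [0.0, 0.994, 0.106, -0.0]
force: [0.1, 0.1, -0.0]
opening: -0.0
```

Emit:
{"op": "move_arm", "data": {"deltas": [-1, 0, 0, 0.2, 0, -1, 0, 0, 0.3, 0, -1, 0, 0, 0.3, 0]}}

```text
time_s: 20.18
tcp_pos: [0.5905, 0.0391, 0.0355]
orientation: [0.0, 0.994, 0.106, -0.0]
force: [0.3, 0.1, 2.0]
opening: 0.0003
```

Emit:
{"op": "move_arm", "data": {"deltas": [-1, 0, 0, 0.1, 0, -1, 0, 0, 0.2, 0, -1, 0, 0, 0.2, 0]}}

```text
time_s: 20.55
tcp_pos: [0.5906, 0.0391, 0.0335]
orientation: [0.0, 0.994, 0.106, -0.0]
force: [0.1, 0.3, 3.8]
opening: 0.0001
```

Emit:
{"op": "move_arm", "data": {"deltas": [-1, 0, 0, 0.1, 0, -1, 0, 0, 0.2, 0, -1, 0, 0, 0.2, 0]}}

```text
time_s: 20.92
tcp_pos: [0.5906, 0.0391, 0.0314]
orientation: [0.0, 0.994, 0.106, -0.0]
force: [0.0, -0.2, 4.4]
opening: -0.0
```

```bash
python3 - <<'E'
from h import *
rep()
e=shot("side");f=e["frame"][140:240,190:300];cv2.imwrite("pics/s20.png",cv2.resize(np.clip(f*1.6,0,255).astype(np.uint8),None,fx=6,fy=6)[:,:,::-1])
E
```

```text
t 20.93 tester xy mm [ 19.9 -78.4] z 31.4 yaw 12.17 F [ 0.01 -0.21  4.44] open -0.0
```

View pics/s20.png

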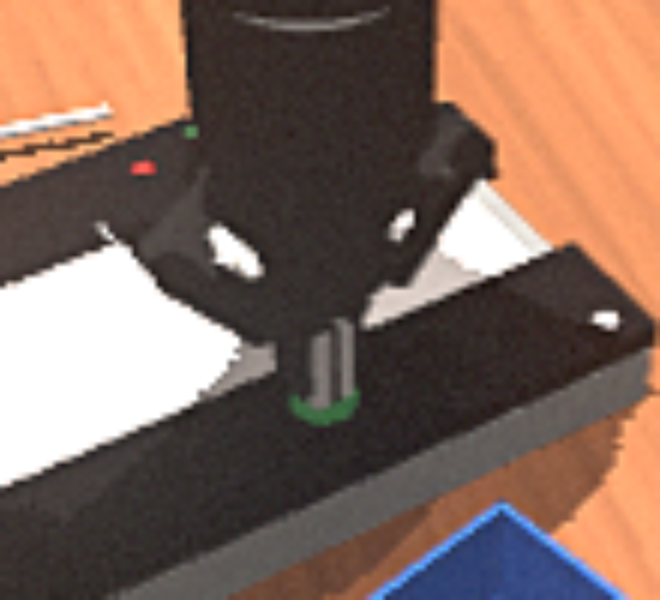

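The button is going down: 4.4 N with about 5 mm of travel. I'll press to the stop in 1 mm steps.

Emit:
{"op": "move_arm", "data": {"deltas": [-1, 0, 0, 0.1, 0, -1, 0, 0, 0.1, 0]}}

```text
time_s: 21.22
tcp_pos: [0.5906, 0.0391, 0.0306]
orientation: [0.0, 0.994, 0.106, -0.0]
force: [-1.5, -0.4, 7.3]
opening: -0.0003
```

Emit:
{"op": "move_arm", "data": {"deltas": [-1, 0, 0, 0.06, 0, -1, 0, 0, 0.06, 0]}}

```text
time_s: 21.48
tcp_pos: [0.5906, 0.0391, 0.0304]
orientation: [0.0, 0.994, 0.106, -0.0]
force: [-3.1, -0.7, 14.5]
opening: -0.0003
```

It has bottomed out: 14.5 N with no further travel. Releasing.

Emit:
{"op": "move_arm", "data": {"deltas": [-1, 0, 0, 0.02, 0, -1, 0, 0, 0.02, 0, -1, 0, 0, -0.5, 0, -1, 0, 0, -1.2, 0, -1, 0, 0, -4, 0, -1, 0, 0, -9, 0, -1, 0, 0, -12, 0, -1, 0, 0, -12, 0, -1, 0, 0, -12, 0]}}

```text
time_s: 22.6
tcp_pos: [0.5903, 0.039, 0.1499]
orientation: [0.0, 0.994, 0.106, -0.0]
force: [-0.0, -1.1, 0.4]
opening: -0.0003
```

```bash
python3 - <<'E'
from chk import *
rep();d=shot("wrist","w21.png");e=shot("side","s21.png");t=shot("top","t21.png")
for n,q in(("side",e),("top",t)):
    m=masks(q["frame"]); 
    for c,st in blobs(m["green"],12): print(n,c.round(1),st[4])
E
```

```text
t 22.6 tester xy mm [ 19.6 -78.4] z 149.9 yaw 12.17 F [-0.04 -1.1   0.42] open -0.3
top [ 66.4 123. ] 242
top [197.7 194.1] 113
```

View pics/w21.png

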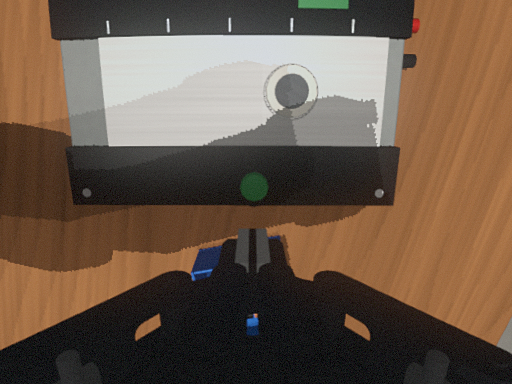

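View pics/s21.png

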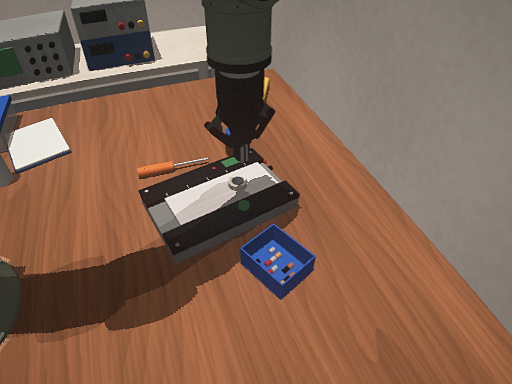

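View pics/t21.png

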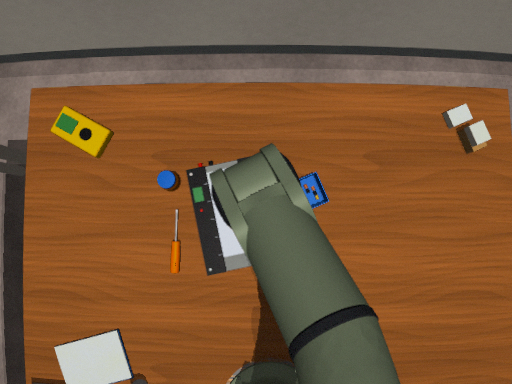

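The disc sits at (291,91) in the wrist view and (238,182) in the side view. The jar, screwdriver and bin are where they started. One last height check on the disc, then I hand in.

```bash
python3 - <<'E'
from chk import *
d=shot("wrist");e=shot("side")
a,sa=face(d,(291,91),24);b,sb=face(e,(238,181),9);print(a,sa,b,sb)
o,v=ray(d,a);p,w=ray(e,b);t=np.linalg.lstsq(np.c_[v,-w],p-o,rcond=None)[0]
P,Q=o+v*t[0],p+w*t[1];print("face z",P[2],Q[2],w2t(P)*1000)
print(sign_off())
E
```

```text
[291.17269076  92.98192771] [276  74  33  41 996] [237.81118881 183.48251748] [229 177  18  13 143]
face z 0.04324584629247258 0.043299886370171015 [50.09831901 -1.97047086]
the job is handed in; nothing more can be done
None
```

I slid the disc along the plate with one finger pad until it dropped into the pocket at about tester x = +50 mm. I then pressed the green button to its stop, let it go, and handed in at about 22.7 s of the 45 s.

- **Disc:** Right after the drop, its face triangulated at z = 51.4 mm, against 55 mm before by the same method. That fits the 4 mm pocket, and the disc was centred at about (50, 0) mm. The wrist force read under 2 N each time I checked it while pushing.
- **Button:** The spring force rose to about 4.4 N, then climbed stiffly to 14.5 N with almost no further travel, which I took as fully down. I lifted clear straight after. My green mask did not pick the button out in the arm's shadow, so its return to the top was seen only by eye.
- **Other objects:** In the last pictures the jar, screwdriver and bin look where they started.

**Failed or disagreeing:**
- **Finger contact:** While lowering beside the disc, the fingertips touched the bare plate and the wrist force read about 54 N. I backed off at once and the disc was not touched. The tips turned out to sit about 30 mm behind the TCP, farther than the text suggests.
- **Final height check:** It gave 43 mm instead of about 50. Both disc masks had spread past the disc face (33x41 px in the wrist view, 18x13 px in the side view), so I don't trust that number. By eye the disc looked flat in the pocket. I had put the hand-in in the same script, so this check was not repeated.

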